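# Rewind the sampler tape and take out its cassette

## Robot

A 6-joint arm with a two-finger parallel gripper is mounted at the origin on the work surface. World frame = base frame: x ahead of the robot, y to its left, z up, the work surface at z = 0. Lengths are in mm, angles in rad, forces in N, time in s.
With the tool pointing down it reaches from about 350 to 775 mm from the base axis. Payload 7.3 kg.
Tool frame: the origin (TCP) lies at the very end of the fingers, on their centre line; the grasp point (between the pads) lies 19 mm behind it (grip_depth is the distance from the TCP to the grasp point, in mm); z points along the fingers, y is the line along which they close (so a half turn about z gives the same grasp; the last joint's range is limited). The gripper opens to 92 mm and grips with 3 to 60 N. Pads are 19 mm wide; open, the fingers measure 130 mm over their backs; the gripper's body (75 mm by 190 mm) begins 47 mm behind the grasp point.
Start: joints at [1.046, 0.342, 1.524, -0, 1.275, -0.146], TCP at [194.135, 487.808, 226.741] pointing down, gripper open.
Joint ranges: [-2.53, 2.53], [-0.77, 2.02], [0.04, 2.7], [-1, 4.14], [0.28, 2.66], [-3.11, 3.11]. Speed limits (rad/s): [2.57, 2.57, 3.14, 3.14, 3.14, 3.14].

## Interface

Orientations are given as a unit quaternion [x, y, z, w].
In Python, from bench import observe, read_camera, get_calibration, sign_off, grip_depth gives the robot as it stands. The module is installed in compiled form; this text tells all that it offers.
- The arm moves only by the tool carry_out, never from a script. Its argument "motion" is a list of rows, each an object with "translation": the shift along the tool's x, y, z in cm, a list of three; "roll": the turn about the tool's z in degrees. A call has 1 to 5 rows; each row shifts and turns the commanded pose from where the row before left it, along the tool's axes as they then stand; what a row does not reach is not made up. A row lasts 1/12 s, in which the tool goes at most 41.7 mm and 7.16 degrees, less where a joint would pass 70% of its speed; a pose out of reach is approached as far as the arm can. A call is refused whole if a number of a shift passes 4.17 or a number of a turn 7.16, either way. A call with a gripper value outside its range is refused whole. "gripper" is the closure, from -1 (fully open) to 1 (shut), set as the call begins (left out, the last holds). The fingers move at their own pace and stop on an object; "squeeze" is the grip in N (left out, the last holds). Time passes only in rows, so rows that do not move let the fingers close. It gives the time, the measured TCP pose, the force, the opening and the grip force at its end, in the units of the state.
- observe(): the state, without advancing time (a new reading comes with each control period).
- read_camera(name): name is "scene" or "top"; returns (picture, depth): 480x640x3 uint8, red, green, blue; 480x640 float32, mm along the optical axis (not along the pixel's ray), 0 where there is no reading.
- get_calibration(name): a dict with "vertical_fov" (degrees; the focal length in pixels is half the picture's height over the tangent of half this angle, whatever the lens; pixels are square), "cx", "cy" (the principal point, pixels), "k1" (the pictures are not rectified: a ray, as slopes to the right and down, at radius r is drawn at 1 + k1 r^2 times it, then the intrinsics apply), "extrinsics" (4x4, takes a point from world to camera coordinates). Camera axes: x right, y down, z forward; pixel columns grow to the right and rows downward; lengths in mm; the calibration is good to about 2 mm. A picture is of the moment at which its call begins. get_calibration takes no time and is no camera call.
- sign_off(): hands the job in; it is judged then, once.
The state is a dict: "time": time; "q": joint angles; "joint_velocities": joint speeds; "tau": joint torques, N m; "tcp_pos": TCP position; "tcp_rot": TCP orientation; "wrist_force": force on the tool from outside, world axes, zero at the start; "ft_torque": the same for the moment, N m; "finger_gap": finger opening in mm; "grasp_force": force on a finger pad.
Only numpy, scipy, OpenCV 4.12 (cv2) and the standard library are available. Lean on these libraries where they do the work, as an engineer would, in place of code of your own. Each camera call takes 0.05 s, during which the arm holds its last target. There are 200 camera calls.

## Task

Wind the tape of the air sampler back into its cassette with the crank, clockwise, until the resistance suddenly drops away, and stop there, before going on another three quarters of a turn, or the tape's tail is torn. Then lift the freed cassette out without forcing it, set it gently and upright into the pocket of the storage block, flat on its floor, and let go; leave the other things on the bench where they are.

Things in the scene. Friction and masses are not known exactly. Their poses are not given: they have to be found in the camera images.
- sampler: Air sampler, a white box 170 x 270 x 82 mm (x, y, z), fixed; origin under its centre. In its top face: crank axis at (0, 65) mm, cassette pocket at (0, -60) mm. A flat steel catch (24 mm wide, 6 mm thick) reaches 9 mm over the cassette's +y edge, 1.5 mm above its top, and bars lifting; once the tape is fully wound back it draws back 14 mm to +y and stays. It cannot be pushed back by hand.
- crank: Rewind crank; origin on its vertical axis at the sampler's top face; x axis along the arm to the handle, 45 mm out (any start angle). Arm and hub reach 25 mm above the top face. Clockwise from above winds. Drag along the handle's path 8 to 16 N in motion, 3 to 9 N left when stopped, a little springy; after 1.1 to 2.4 turns, not known beforehand, it falls at once to about 1 N. Stays where left.
- crank_grip (a point): Centre of the top end of the crank's handle: an upright black sleeve 16 mm in diameter, 31 mm long, that spins freely on its pin, so the gripper need not turn with the crank. Its top is 56 mm above the sampler's top face.
- overrun (a joint): Tail lever inside the sampler, unseen: 0 m until the crank has been turned on by just over three quarters of a turn (about 4.9 rad) beyond the release, then it falls to 0.006 m and stays: the tape's tail is torn. It tells nothing of the release itself.
- cassette: Tape cassette in the sampler's pocket (1.5 mm play each side, 30 mm deep, top flush): grey block 64 x 84 x 30 mm (x, y, z) with an upright grip rib in the middle of its top, 12 mm thick in x, 50 mm long in y, 24 mm high, so its top is 54 mm above the origin, which is under the centre. 0.14 to 0.24 kg.
- block: Grey storage block fixed to the bench, 110 x 130 x 30 mm (x, y, z), origin under its centre, with one open pocket in its top, 70 x 90 mm (x, y), 14 mm deep (3 mm play each side of a cassette, long side along y).
- block_pocket (a point): Centre of the floor of the block's pocket, 16 mm above the bench; axes as the block's. A seated cassette has its origin here, either way round.
- spare: A second cassette of the same shape standing on the bench at the back, to be left alone.
- beaker: Open beaker, 60 mm wide, 70 mm high, on the bench; bystander.
- amber: Small amber bottle, 48 mm wide, 90 mm high, between the sampler and the block; bystander.
- jar: White jar, 66 mm wide, 90 mm high, at the back; bystander.
- wash: Wash bottle, 68 mm wide, 150 mm high, at the back; bystander.
- cuvettes: White compartment box 90 x 120 x 45 mm at the back; bystander.
- dish: Glass dish, 90 mm wide, 14 mm high; bystander.
Not all that is in view belongs to the job. Leave any turquoise look-alike of the cassette alone. Leave any blue look-alike of the block alone.

How it is judged:
By the outcome, as a careful person would: the job done as asked, in the order asked, and still so for the second after the job is handed in, with the robot touching nothing.
It also fails if it takes over 72 s, if anything falls off the work surface, if the arm or the gripper's body presses on something with over 40 N, if the wrist force passes 120 N, or if a joint passes its speed limit or range.

## Working session

There is one attempt and no reset: what is moved stays moved. The work goes in short steps, Python scripts to look and compute and a tool call to move; the robot and the scene stay as the last step left them, time stands still between calls to the robot, and variables do not carry over. Pictures are saved under pics/ and viewed, at most 10 in all, crops included, and the job is handed in when it is done.

Besides the shell and the picture viewer there is one more tool, called as a command line: name --argument value ..., lists and objects as JSON in quotes. carry_out: Moves the arm, as the interface text tells. Its arguments: {"type":"object","properties":{"motion":{"type":"array","items":{"type":"object","properties":{"translation":{"type":"array","items":{"type":"number"}},"roll":{"type":"number"}}}},"gripper":{"type":"number"},"squeeze":{"type":"number"}},"required":["motion"]}

```bash
mkdir -p pics; cat > h.py <<'E'
import numpy as np, cv2
from bench import observe, read_camera, get_calibration
def intr(name):
    c=get_calibration(name); f=240/np.tan(np.radians(c["vertical_fov"])/2)
    return c,f
def pts(name,depth):
    "world point per pixel"
    c,f=intr(name); v,u=np.mgrid[0:480,0:640].astype(float)
    K=np.array([[f,0,c["cx"]],[0,f,c["cy"]],[0,0,1.]])
    n=cv2.undistortPoints(np.stack([u.ravel(),v.ravel()],1)[:,None],K,np.array([c["k1"],0,0,0.]))[:,0]
    P=np.c_[n,np.ones(len(n))]*depth.reshape(-1,1)
    E=np.array(c["extrinsics"]); return ((P-E[:3,3])@E[:3,:3]).reshape(480,640,3)
def ray(name,uv,z):
    c,f=intr(name); K=np.array([[f,0,c["cx"]],[0,f,c["cy"]],[0,0,1.]])
    n=cv2.undistortPoints(np.array(uv,float).reshape(-1,1,2),K,np.array([c["k1"],0,0,0.]))[:,0]
    E=np.array(c["extrinsics"]); R=E[:3,:3]; o=-R.T@E[:3,3]; d=np.c_[n,np.ones(len(n))]@R
    return o+d*((z-o[2])/d[:,2])[:,None]
E
python3 - <<'E'
from h import *
for n in("scene","top"):
    im,d=read_camera(n); cv2.imwrite(f"pics/{n}0.png",im[...,::-1]); np.savez(f"{n}0.npz",im=im,d=d)
    print(n,get_calibration(n))
print(observe())
E
```

```text
scene {'vertical_fov': 49.66067253292058, 'cx': 315.36944314672996, 'cy': 232.34114783839817, 'k1': -0.029268510977279998, 'extrinsics': array([[ 8.45474435e-01,  5.33984919e-01, -5.75213065e-03,
        -4.83587585e+02],
       [ 4.15281149e-01, -6.64222782e-01, -6.21570321e-01,
        -1.80949650e+02],
       [-3.35729874e-01,  5.23133064e-01, -7.83337251e-01,
         1.30239938e+03],
       [ 0.00000000e+00,  0.00000000e+00,  0.00000000e+00,
         1.00000000e+00]])}
top {'vertical_fov': 48.86761078079991, 'cx': 317.9962211943978, 'cy': 238.00203607094747, 'k1': 0.01340392033158173, 'extrinsics': array([[ 2.24527623e-03, -9.99984158e-01, -5.16165444e-03,
        -3.28609709e+00],
       [-9.83376844e-01, -1.27076119e-03, -1.81571937e-01,
         6.00601431e+02],
       [ 1.81562501e-01,  5.48353060e-03, -9.83364118e-01,
         1.21883223e+03],
       [ 0.00000000e+00,  0.00000000e+00,  0.00000000e+00,
         1.00000000e+00]])}
{'time': 0.1, 'q': array([ 1.04601312e+00,  3.42683476e-01,  1.52493764e+00, -1.45041205e-05,
        1.27543539e+00, -1.46045445e-01]), 'joint_velocities': array([ 0.00076733, -0.00205952, -0.00263582,  0.00021465,  0.00141388,
       -0.00036533]), 'tau': array([ 1.25184466e-03, -4.32003486e+01, -2.44693923e+01,  7.19149760e-02,
        5.26743138e-02, -4.30763521e-05]), 'tcp_pos': array([193.9295155 , 487.45734269, 226.0930494 ]), 'tcp_rot': array([ 1.88236966e-01,  9.82123367e-01, -6.93419367e-04, -2.34370256e-04]), 'wrist_force': array([-0.01531795, -0.40381801, -0.91033571]), 'ft_torque': array([ 0.05288444, -0.05789904,  0.04328148]), 'grasp_force': 0.0, 'finger_gap': 91.62169503662447}
```

View pics/scene0.png

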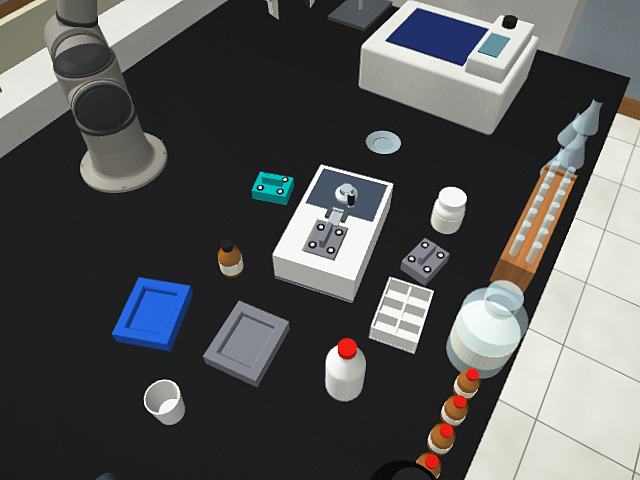

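View pics/top0.png

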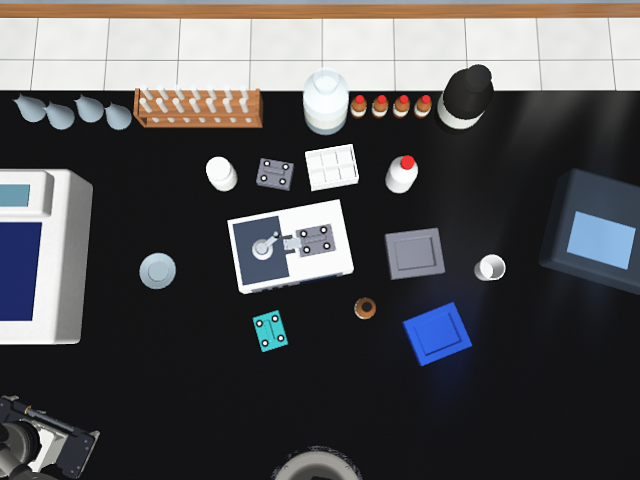

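The scene view shows the sampler at about (335,230), with the crank at (347,192) and the cassette at (326,238). The grey block is at (247,342), and the spare and the bystanders are around them. In the top view the sampler is at (290,247), the crank hub at (262,249), the cassette at (315,240) and the block at (414,253).

```bash
cat > m.py <<'E'
from h import *
z=np.load("top0.npz"); im,d=z["im"],z["d"]; P=pts("top",d)
v,u=np.mgrid[0:480,0:640]
def rect(mask,name,zz):
    m=cv2.morphologyEx(mask.astype(np.uint8),cv2.MORPH_OPEN,np.ones((3,3)))
    n,l,s,c=cv2.connectedComponentsWithStats(m); k=1+np.argmax(s[1:,4]); ys,xs=np.where(l==k)
    W=ray("top",np.c_[xs,ys],zz)[:,:2].astype(np.float32)
    r=cv2.minAreaRect(W); print(name,r,"n",len(xs),"depth z med",np.median(P[ys,xs,2])); return r
win=lambda a,b,c,e:(u>a)&(u<b)&(v>c)&(v<e)
rect(win(215,365,190,300)&(abs(P[...,2]-82)<7),"sampler",82)
rect(win(375,455,220,285)&(abs(P[...,2]-30)<7),"block",30)
rect(win(375,455,220,285)&(abs(P[...,2]-16)<4),"pocket",16)
for (a,b,c,e,n) in[(340,390,290,330,"amber"),(465,515,245,290,"beaker"),(380,425,150,200,"wash"),(200,245,150,200,"jar"),(300,365,140,195,"cuv"),(252,298,152,192,"spare"),(248,292,305,355,"turq"),(398,480,298,368,"blue"),(135,182,245,295,"dish")]:
    q=P[win(a,b,c,e)&(P[...,2]>8)]; print(n,np.percentile(q,[2,98],axis=0).round().tolist())
q=win(240,300,215,270)&(P[...,2]>125); print("handle",q.sum(),P[q].mean(0) if q.any() else "", P[win(240,300,215,270)][:,2].max())
g=P[win(290,345,220,260)&(P[...,2]>97)]; print("rib",len(g),g.mean(0),cv2.minAreaRect(g[:,:2].astype(np.float32)))
c=cv2.resize(im[195:300,220:365],None,fx=5,fy=5,interpolation=cv2.INTER_CUBIC); cv2.imwrite("pics/crop0.png",c[...,::-1])
E
python3 m.py
```

```text
sampler ((580.5850830078125, 65.60272216796875), (173.2434539794922, 270.0856018066406), 11.130823135375977) n 7310 depth z med 82.73472305611216
block ((569.0095825195312, -238.67266845703125), (113.32858276367188, 131.4287567138672), 7.075325965881348) n 1393 depth z med 30.241418452185528
pocket ((569.592529296875, -240.5067901611328), (68.611572265625, 88.5082778930664), 6.848076343536377) n 643 depth z med 16.107627673231605
amber [[394.0, -136.0, 20.0], [454.0, -91.0, 96.0]]
beaker [[369.0, -439.0, 9.0], [556.0, -9.0, 1308.0]]
wash [[728.0, -235.0, 13.0], [783.0, -174.0, 154.0]]
jar [[733.0, 207.0, 13.0], [791.0, 265.0, 95.0]]
cuv [[736.0, -98.0, 8.0], [840.0, 27.0, 51.0]]
spare [[738.0, 66.0, 13.0], [806.0, 151.0, 57.0]]
turq [[338.0, 76.0, 24.0], [422.0, 148.0, 57.0]]
blue [[313.0, -353.0, 12.0], [435.0, -215.0, 36.0]]
dish [[483.0, 352.0, 8.0], [565.0, 435.0, 19.0]]
handle 39 [495.95968835  48.98064697 644.74578465] 1307.5912838738404
rib 128 [577.98760273   5.62710389 171.47421897] ((485.94940185546875, 10.094673156738281), (48.543190002441406, 231.3728790283203), 87.54847717285156)
```

View pics/crop0.png

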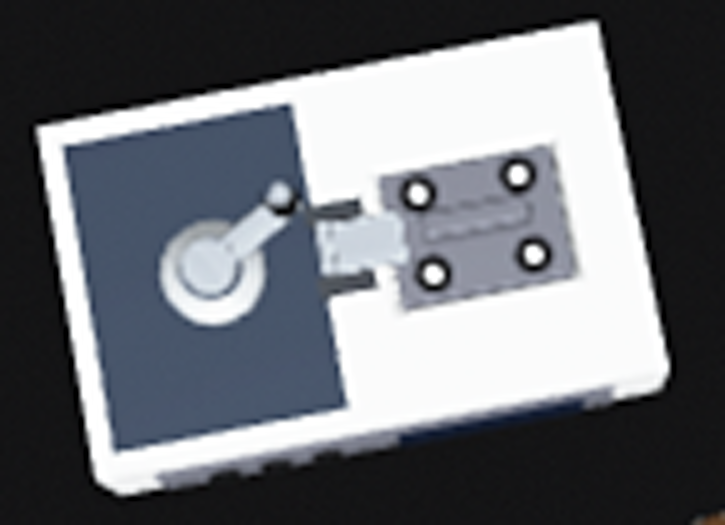

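The crop shows the crank hub at about crop (207,265), which is image (261.4,248). The handle's top is at crop (279,191), image (275.8,233.2). The catch covers the cassette's left edge, and the rib runs along the cassette's middle from crop (427,225) to (530,212).

```bash
cat > geo.py <<'E'
from h import *
a=np.radians(11.1); X=np.array([np.cos(a),np.sin(a)]); Y=np.array([-np.sin(a),np.cos(a)]); C=np.array([580.6,65.6])
ax=C+65*Y; cas=C-60*Y
E
python3 - <<'E'
from geo import *
print("axis",ax,"cas",cas)
print("hub ray z107",ray("top",[[261.4,248]],107)); h=ray("top",[[275.8,233.2]],138)[0]; print("handle",h, "r",np.linalg.norm(h[:2]-ax),np.degrees(np.arctan2(*(h[:2]-ax)[::-1])))
print("rib mid z136", ray("top",[[220+478/5,195+218/5]],136))
print("cas studs", ray("top",[[220+476/5,195+223.5/5]],112))
# scene-view handle
z=np.load("scene0.npz"); im,d=z["im"],z["d"]; P=pts("scene",d)
s=P[175:215,330:370]; m=(s[...,2]>130)&(s[...,2]<150); print(m.sum(), s[m].mean(0) if m.any() else 0, np.median(s[m],0))
g=P[210:260,300:350]; m=(g[...,2]>126)&(g[...,2]<145); print("rib",m.sum(),g[m].mean(0))
z=np.load("top0.npz");P=pts("top",z["d"])
s=P[215:262,245:295]; m=(s[...,2]>130)&(s[...,2]<150); print(m.sum(), s[m].mean(0), s[m].min(0),s[m].max(0))
g=P[225:260,300:330]; m=(g[...,2]>126)&(g[...,2]<145); print("rib",m.sum(),g[m].mean(0),g[m].min(0),g[m].max(0))
E
```

```text
axis [568.08607218 129.38402316] cas [592.15131799   6.72244016]
hub ray z107 [[567.40650139 127.84127894 107.        ]]
handle [596.17096338  92.53999053 138.        ] r 46.327571209985756 -52.68301965233733
rib mid z136 [[584.26816503   2.72723985 136.        ]]
cas studs [[586.09740167   3.88395568 112.        ]]
24 [601.03982241  88.25276647 133.64129997] [601.06151752  87.73078875 133.17424734]
rib 0 [nan nan nan]
16 [593.93325527  94.78217691 134.0987061 ] [588.32587714  87.71821536 130.24134644] [600.44769215 101.45057646 137.33284713]<stdin>:9: RuntimeWarning: Mean of empty slice.
  ret = um.true_divide(
<stdin>:12: RuntimeWarning: Mean of empty slice.
Traceback (most recent call last):
ValueError: zero-size array to reduction operation minimum which has no identity
```

carry_out --motion '[{"translation": [0, 0, 0.5], "roll": 7.15}, {"translation": [0, 0, 0.5], "roll": 7.15}, {"translation": [0, 0, 0.5], "roll": 7.15}, {"translation": [0, 0, 0.5], "roll": 7.15}, {"translation": [0, 0, 0.5], "roll": 7.15}]' --gripper -0.3

```text
time: 0.52
tcp_pos: [194.0, 487.6, 201.1]
tcp_rot: [0.483, 0.875, -0.0, -0.0]
wrist_force: [0.2, 0.6, 0.4]
finger_gap: 63.2
grasp_force: 0.0
```

carry_out --motion '[{"translation": [0, 0, 0], "roll": 7.15}, {"translation": [0, 0, 0], "roll": 7.15}, {"translation": [0, 0, 0], "roll": 7.15}, {"translation": [-2.9, 2.0, 0], "roll": 0}, {"translation": [-2.9, 2.0, 0], "roll": 0}]'

```text
time: 0.93
tcp_pos: [244.0, 438.5, 201.2]
tcp_rot: [0.634, 0.773, -0.0, -0.0]
wrist_force: [0.2, -0.4, 0.3]
finger_gap: 59.2
grasp_force: 0.0
```

carry_out --motion '[{"translation": [-2.9, 2.0, 0]}, {"translation": [-2.9, 2.0, 0]}, {"translation": [-2.9, 2.0, 0]}, {"translation": [-2.9, 2.0, 0]}, {"translation": [-2.9, 2.0, 0]}]'

```text
invalid input at $.motion[0]: expected keys translation, roll
```

carry_out --motion '[{"translation": [-2.9, 2.0, 0]}, {"translation": [-2.9, 2.0, 0]}, {"translation": [-2.9, 2.0, 0]}, {"translation": [-2.9, 2.0, 0]}, {"translation": [-2.9, 2.0, 0]}]'

```text
invalid input at $.motion[0]: expected keys translation, roll
```

```bash
cat > tgt.py <<'E'
import sys
from geo import *
o=observe(); p=o["tcp_pos"]; x,y,z,w=o["tcp_rot"]
from scipy.spatial.transform import Rotation as R
M=R.from_quat(o["tcp_rot"]).as_matrix(); print("t",round(o["time"],2),"tcp",p.round(1),"ytool deg",np.degrees(np.arctan2(M[1,1],M[0,1])).round(2),"tilt",M[2].round(3),"q6",o["q"][5].round(2),"F",o["wrist_force"].round(1),"gap",o["finger_gap"].round(1))
def go(t): print("tool shift cm",(M.T@(np.array(t)-p)/10).round(2))
if len(sys.argv)>3: go([float(v) for v in sys.argv[1:4]])
E
python3 tgt.py 595.4 93.6 200
```

```text
Traceback (most recent call last):
  File "tgt.py", line 5, in <module>
    M=R.from_quat(o["tcp_rot"]).as_matrix(); print("t",round(o["time"],2),"tcp",p.round(1),"ytool deg",np.degrees(np.arctan2(M[1,1],M[0,1])).round(2),"tilt",M[2].round(3),"q6",o["q"][5].round(2),"F",o["wrist_force"].round(1),"gap",o["finger_gap"].round(1))
                                                                                                                                                                                                                                       ^^^^^^^^^^^^^^^^^^^^^
AttributeError: 'float' object has no attribute 'round'
```

carry_out --motion '[{"translation": [-2.9, 2.0, 0], "roll": 0}, {"translation": [-2.9, 2.0, 0], "roll": 0}, {"translation": [-2.9, 2.0, 0], "roll": 0}, {"translation": [-2.9, 2.0, 0], "roll": 0}, {"translation": [-2.9, 2.0, 0], "roll": 0}]'

```text
time: 1.35
tcp_pos: [371.4, 314.1, 201.5]
tcp_rot: [0.635, 0.772, -0.0, -0.0]
wrist_force: [1.2, 0.2, -0.1]
finger_gap: 59.6
grasp_force: 0.0
```

carry_out --motion '[{"translation": [-2.9, 2.0, 0], "roll": 0}, {"translation": [-2.9, 2.0, 0], "roll": 0}, {"translation": [-2.9, 2.0, 0], "roll": 0}, {"translation": [-2.9, 2.0, 0], "roll": 0}, {"translation": [0, 0, 0], "roll": 0}]'

```text
time: 1.77
tcp_pos: [475.3, 213.0, 201.3]
tcp_rot: [0.637, 0.771, -0.0, 0.001]
wrist_force: [0.3, 0.7, -0.4]
finger_gap: 59.5
grasp_force: 0.0
```

```bash
sed -i 's/o\["finger_gap"\].round(1)/o["finger_gap"]/' tgt.py; python3 tgt.py 595.4 93.6 180
```

```text
t 1.77 tcp [475.3 213.  201.3] ytool deg 10.82 tilt [-0.002  0.001 -1.   ] q6 0.09 F [ 0.3  0.7 -0.4] gap 59.526988161681544
tool shift cm [-13.98   9.55   2.17]
```

carry_out --motion '[{"translation": [-2.8, 1.91, 0], "roll": 0}, {"translation": [-2.8, 1.91, 0], "roll": 0}, {"translation": [-2.8, 1.91, 0], "roll": 0}, {"translation": [-2.8, 1.91, 0], "roll": 0}, {"translation": [-2.8, 1.91, 0], "roll": 0}]'

```text
time: 2.18
tcp_pos: [592.6, 97.2, 201.3]
tcp_rot: [0.635, 0.772, -0.0, -0.0]
wrist_force: [0.5, 1.0, 0.1]
finger_gap: 59.8
grasp_force: 0.0
```

carry_out --motion '[{"translation": [0, 0, 2.5], "roll": 0}, {"translation": [0, 0, 2.0], "roll": 0}, {"translation": [0, 0, 0], "roll": 0}]'

```text
time: 2.43
tcp_pos: [589.5, 97.7, 152.0]
tcp_rot: [0.636, 0.772, -0.003, -0.003]
wrist_force: [-1.2, 1.0, -0.8]
finger_gap: 60.0
grasp_force: 0.0
```

```bash
python3 tgt.py 595.4 93.6 112; python3 - <<'E'
from h import *
for n in("scene",):
    im,d=read_camera(n); np.savez("scene1.npz",im=im,d=d)
    c=cv2.resize(im[100:280,240:440],None,fx=3,fy=3,interpolation=cv2.INTER_CUBIC); cv2.imwrite("pics/s1.png",c[...,::-1])
E
```

```text
t 2.43 tcp [589.5  97.7 152. ] ytool deg 11.03 tilt [ 0.002 -0.009 -1.   ] q6 -0.16 F [-1.2  1.  -0.8] gap 59.96302736512271
tool shift cm [-0.52  0.53  3.99]
```

View pics/s1.png

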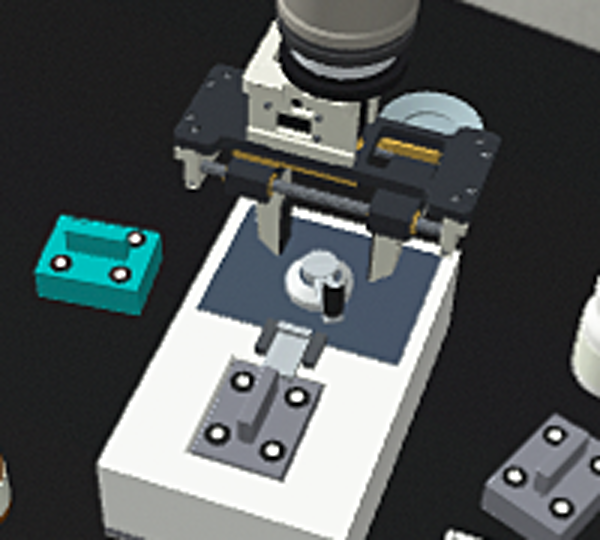

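The crop shows the gripper straddling the handle, whose black sleeve is at crop (334,295). The catch is still over the cassette at crop (290,350).

carry_out --motion '[{"translation": [-0.5, 0.5, 1.0], "roll": 0}, {"translation": [0, 0, 1.5], "roll": 0}, {"translation": [0, 0, 1.4], "roll": 0}, {"translation": [0, 0, 0], "roll": 0}]'

```text
time: 2.82
tcp_pos: [597.2, 94.4, 116.1]
tcp_rot: [0.635, 0.772, -0.001, -0.001]
wrist_force: [-0.4, -0.6, -0.4]
finger_gap: 59.2
grasp_force: 0.0
```

carry_out --motion '[{"translation": [0, 0, 0], "roll": 0}, {"translation": [0, 0, 0], "roll": 0}, {"translation": [0, 0, 0], "roll": 0}, {"translation": [0, 0, 0], "roll": 0}, {"translation": [0, 0, 0], "roll": 0}]' --gripper 1 --squeeze 35

```text
time: 3.23
tcp_pos: [598.3, 94.2, 118.5]
tcp_rot: [0.635, 0.772, 0.001, 0.001]
wrist_force: [-1.1, 0.2, 0.4]
finger_gap: 30.8
grasp_force: 0.0
```

```bash
python3 tgt.py 595.4 93.6 112
```

```text
t 3.23 tcp [598.3  94.2 118.5] ytool deg 11.1 tilt [-0.     0.001 -1.   ] q6 -0.16 F [-1.1  0.2  0.4] gap 30.837560663122204
tool shift cm [-0.   -0.3   0.65]
```

carry_out --motion '[{"translation": [0, 0, 0.5], "roll": 0}, {"translation": [0, 0, 0], "roll": 0}, {"translation": [0, 0, 0], "roll": 0}, {"translation": [0, 0, 0], "roll": 0}, {"translation": [0, 0, 0], "roll": 0}]'

```text
time: 3.65
tcp_pos: [597.1, 94.1, 112.2]
tcp_rot: [0.635, 0.772, -0.001, -0.001]
wrist_force: [-2.2, -1.0, -2.4]
finger_gap: 13.9
grasp_force: 35.0
```

```bash
python3 tgt.py 595.4 93.6 112;  python3 -c "
from bench import *;print(observe()['grasp_force'])"
```

```text
t 3.65 tcp [597.1  94.1 112.2] ytool deg 11.1 tilt [ 0.    -0.002 -1.   ] q6 -0.16 F [-2.2 -1.  -2.4] gap 13.883713776585685
tool shift cm [-0.02 -0.18  0.02]
34.999576807022095
```

```bash
python3 - <<'E'
from h import *
im,d=read_camera("scene"); np.savez("scene2.npz",im=im,d=d)
c=cv2.resize(im[140:240,290:410],None,fx=5,fy=5,interpolation=cv2.INTER_CUBIC); cv2.imwrite("pics/s2.png",c[...,::-1])
E
```

```text
(no output)
```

View pics/s2.png

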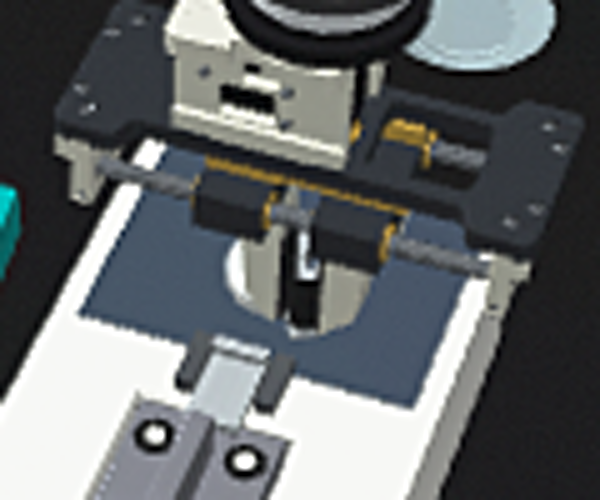

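The crop shows the sleeve at crop (305,300) standing out on the cassette side of the pads, so the grip is off-centre towards the sampler's +y. I'll measure the handle again.

```bash
python3 - <<'E'
from geo import *
print(ray("scene",[[350.7,194.3]],138),ray("scene",[[351.3,206.5]],107), ray("top",[[275.8,233.2]],138))
# dark sleeve pixels in the unobstructed first images
for n,w in(("scene",(175,215,335,365)),("top",(222,248,262,290))):
    z=np.load(n+"0.npz"); im,d=z["im"],z["d"]; P=pts(n,d); a,b,c,e=w
    m=(im[a:b,c:e].max(2)<45); ys,xs=np.where(m); print(n,len(xs),xs.mean()+c,ys.mean()+a,xs.min()+c,xs.max()+c,ys.min()+a,ys.max()+a, P[a:b,c:e][m].mean(0))
z=np.load("scene0.npz");P=pts("scene",z["d"])
for n,(a,b,c,e) in{"sampler":(160,300,270,400),"block":(295,390,200,295)}.items():
    s=P[a:b,c:e].reshape(-1,3); t=82 if n=="sampler" else 30; s=s[abs(s[:,2]-t)<4]; print(n,np.median(s[:,2]),cv2.minAreaRect(s[:,:2].astype(np.float32)))
E
```

```text
[[600.61622388  88.71568931 138.        ]] [[605.53237744  85.56123177 107.        ]] [[596.17096338  92.53999053 138.        ]]
scene 56 350.5357142857143 199.73214285714286 348 354 195 204 [601.86760455  87.20328058 123.8823207 ]
top 6 277.1666666666667 236.0 275 279 234 237 [593.15837871  90.82886601 120.0691901 ]
sampler 81.44408791086558 ((582.3446044921875, 63.40166473388672), (171.14256286621094, 274.71624755859375), 11.19296646118164)
block 28.963727428685267 ((571.7491455078125, -238.814208984375), (112.4225845336914, 131.060302734375), 7.418636798858643)
```

carry_out --motion '[{"translation": [0, 0, 0], "roll": 0}, {"translation": [0, 0, 0], "roll": 0}, {"translation": [0, 0, 0], "roll": 0}, {"translation": [-0.4, 0, 0], "roll": 0}, {"translation": [0, 0, 0], "roll": 0}]' --gripper -0.5

```text
time: 4.12
tcp_pos: [599.3, 89.7, 113.0]
tcp_rot: [0.636, 0.772, 0.0, 0.001]
wrist_force: [0.4, -0.4, 0.1]
finger_gap: 43.1
grasp_force: 0.0
```

carry_out --motion '[{"translation": [0, 0, 0], "roll": 0}, {"translation": [0, 0, 0], "roll": 0}, {"translation": [0, 0, 0], "roll": 0}, {"translation": [0, 0, 0], "roll": 0}, {"translation": [0, 0, 0], "roll": 0}]' --gripper 1

```text
time: 4.53
tcp_pos: [598.7, 90.3, 112.7]
tcp_rot: [0.635, 0.772, 0.0, -0.0]
wrist_force: [-0.4, 0.0, -0.8]
finger_gap: 18.7
grasp_force: 0.0
```

carry_out --motion '[{"translation": [0, 0, 0], "roll": 0}, {"translation": [0, 0, 0], "roll": 0}, {"translation": [0, 0, 0], "roll": 0}, {"translation": [0, 0, 0], "roll": 0}, {"translation": [0, 0, 0], "roll": 0}]'

```text
time: 4.95
tcp_pos: [598.0, 90.2, 112.6]
tcp_rot: [0.635, 0.772, -0.001, -0.001]
wrist_force: [-5.4, -1.3, 3.5]
finger_gap: 13.7
grasp_force: 35.0
```

```bash
python3 tgt.py 598 91 112; python3 - <<'E'
from h import *
im,d=read_camera("scene"); np.savez("scene3.npz",im=im,d=d)
c=cv2.resize(im[160:230,315:385],None,fx=8,fy=8,interpolation=cv2.INTER_CUBIC); cv2.imwrite("pics/s3.png",c[...,::-1])
E
```

```text
t 4.95 tcp [598.   90.2 112.6] ytool deg 11.1 tilt [ 0.    -0.002 -1.   ] q6 -0.17 F [-5.4 -1.3  3.5] gap 13.699780400166317
tool shift cm [0.08 0.02 0.06]
```

View pics/s3.png

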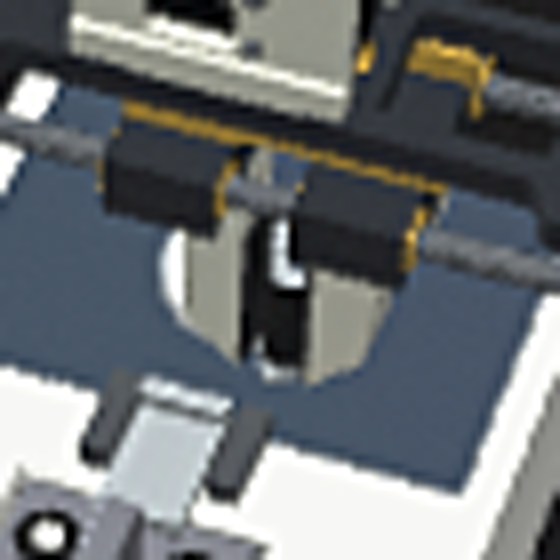

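The sleeve is held between the pads at crop (280,320). The gap is the same in both grips, so the 2 mm under the sleeve's diameter is pad compliance. Next I'll work out the winding steps.

```bash
python3 - <<'E'
import numpy as np
ph=np.radians(-61-18*np.arange(21)); P=(np.c_[np.sin(ph),np.cos(ph)]*4.5).round(2)
for i,d in enumerate(np.diff(P,axis=0)): print(i//5,d.round(2))
E
cat > st.py <<'E'
from geo import *
ax=np.array([568.3,129.0])
o=observe(); r=o["tcp_pos"][:2]-ax; r=np.array([r@X,r@Y]); f=o["wrist_force"][:2]; f=np.array([f@X,f@Y])
u=r/np.linalg.norm(r); t=np.array([u[1],-u[0]]) # cw
print("t",round(o["time"],2),"ang",np.degrees(np.arctan2(r[1],r[0])).round(1),"rad",np.linalg.norm(r).round(1),"Frad",(f@u).round(1),"Fcw",(f@t).round(1),"z",o["tcp_pos"][2].round(1),"gap",round(o["finger_gap"],1),"Fz",o["wrist_force"][2].round(1), "mz",o["ft_torque"].round(2))
E
python3 st.py
```

```text
0 [-0.48 -1.32]
0 [-0.05 -1.41]
0 [ 0.39 -1.35]
0 [ 0.79 -1.17]
0 [ 1.11 -0.87]
1 [ 1.32 -0.48]
1 [ 1.41 -0.05]
1 [1.35 0.39]
1 [1.17 0.79]
1 [0.87 1.11]
2 [0.48 1.32]
2 [0.05 1.41]
2 [-0.39  1.35]
2 [-0.79  1.17]
2 [-1.11  0.87]
3 [-1.32  0.48]
3 [-1.41  0.05]
3 [-1.35 -0.39]
3 [-1.17 -0.79]
3 [-0.87 -1.11]
t 5.0 ang -63.7 rad 48.9 Frad -1.8 Fcw 5.0 z 112.7 gap 14.5 Fz 3.2 mz [-0.24  0.92 -0.01]
```

carry_out --motion '[{"translation": [-0.48, -1.32, 0], "roll": 0}, {"translation": [-0.05, -1.41, 0], "roll": 0}, {"translation": [0.39, -1.35, 0], "roll": 0}, {"translation": [0.79, -1.17, 0], "roll": 0}, {"translation": [1.11, -0.87, 0], "roll": 0}]'

```text
time: 5.42
tcp_pos: [536.0, 93.3, 112.8]
tcp_rot: [0.636, 0.772, -0.0, 0.002]
wrist_force: [3.3, -7.4, -2.6]
finger_gap: 13.7
grasp_force: 35.0
```

```bash
python3 st.py
```

```text
t 5.42 ang -143.2 rad 48.1 Frad 3.3 Fcw -7.4 z 112.8 gap 13.7 Fz -2.6 mz [-1.15 -0.57 -0.05]
```

carry_out --motion '[{"translation": [1.32, -0.48, 0], "roll": 0}, {"translation": [1.41, -0.05, 0], "roll": 0}, {"translation": [1.35, 0.39, 0], "roll": 0}, {"translation": [1.17, 0.79, 0], "roll": 0}, {"translation": [0.87, 1.11, 0], "roll": 0}]'

```text
time: 5.83
tcp_pos: [539.6, 159.1, 112.7]
tcp_rot: [0.635, 0.772, -0.001, -0.0]
wrist_force: [-1.8, -9.0, 0.4]
finger_gap: 14.0
grasp_force: 35.0
```

```bash
python3 st.py
```

```text
t 5.83 ang 122.5 rad 41.6 Frad -5.3 Fcw -7.4 z 112.7 gap 14.0 Fz 0.4 mz [-1.67  0.17 -0.04]
```

carry_out --motion '[{"translation": [0.48, 1.32, 0], "roll": 0}, {"translation": [0.05, 1.41, 0], "roll": 0}, {"translation": [-0.39, 1.35, 0], "roll": 0}, {"translation": [-0.79, 1.17, 0], "roll": 0}, {"translation": [-1.11, 0.87, 0], "roll": 0}]'

```text
time: 6.25
tcp_pos: [602.8, 154.0, 112.5]
tcp_rot: [0.635, 0.773, -0.002, -0.002]
wrist_force: [-13.2, -2.5, 6.5]
finger_gap: 14.2
grasp_force: 35.0
```

```bash
python3 st.py
```

```text
t 6.25 ang 24.8 rad 42.6 Frad -12.2 Fcw -5.7 z 112.5 gap 14.2 Fz 6.5 mz [-0.52  2.3   0.07]
```

carry_out --motion '[{"translation": [-1.32, 0.48, 0], "roll": 0}, {"translation": [-1.41, 0.05, 0], "roll": 0}, {"translation": [-1.35, -0.39, 0], "roll": 0}, {"translation": [-1.17, -0.79, 0], "roll": 0}, {"translation": [-0.87, -1.11, 0], "roll": 0}]'

```text
time: 6.67
tcp_pos: [599.8, 91.6, 112.7]
tcp_rot: [0.636, 0.772, 0.002, -0.0]
wrist_force: [0.5, 8.7, -1.8]
finger_gap: 14.1
grasp_force: 35.0
```

```bash
python3 st.py
```

```text
t 6.67 ang -61.0 rad 48.9 Frad -6.3 Fcw -6.0 z 112.7 gap 14.1 Fz -1.8 mz [ 1.53 -0.01 -0.01]
```

carry_out --motion '[{"translation": [-0.48, -1.32, 0], "roll": 0}, {"translation": [-0.05, -1.41, 0], "roll": 0}, {"translation": [0.39, -1.35, 0], "roll": 0}, {"translation": [0.79, -1.17, 0], "roll": 0}, {"translation": [1.11, -0.87, 0], "roll": 0}]'

```text
time: 7.08
tcp_pos: [536.0, 93.3, 112.8]
tcp_rot: [0.636, 0.772, -0.0, 0.002]
wrist_force: [3.3, -6.6, -2.6]
finger_gap: 14.1
grasp_force: 35.0
```

```bash
cat >> st.py <<'E'
im,d=read_camera("scene"); Z=pts("scene",d)
c=ax-98*Y   # spot on cassette top near its +y edge (edge at -83 from the axis -> catch tip -92)
import glob
for s in (86,89,93): 
    w=np.r_[ax-s*Y,88.]; cc=get_calibration("scene"); E=np.array(cc["extrinsics"]); q=E[:3,:3]@w+E[:3,3]; f=intr("scene")[1]
    u=int(round(cc["cx"]+f*q[0]/q[2])); v=int(round(cc["cy"]+f*q[1]/q[2])); print(s,(u,v),im[v,u],Z[v,u].round(0), end=" ")
z0=np.load("scene0.npz")["im"]; print("catch diff",np.abs(im[212:224,326:344].astype(int)-z0[212:224,326:344]).mean().round(1))
E
python3 st.py
```

```text
t 7.08 ang -143.2 rad 48.1 Frad 2.7 Fcw -6.9 z 112.8 gap 14.1 Fz -2.6 mz [-1.14 -0.64 -0.  ]
86 (332, 221) [195 202 207] [584.  45.  89.] 89 (332, 222) [193 200 206] [586.  43.  89.] 93 (331, 224) [126 127 135] [593.  26. 105.] catch diff 1.0
```

carry_out --motion '[{"translation": [1.32, -0.48, 0], "roll": 0}, {"translation": [1.41, -0.05, 0], "roll": 0}, {"translation": [1.35, 0.39, 0], "roll": 0}, {"translation": [1.17, 0.79, 0], "roll": 0}, {"translation": [0.87, 1.11, 0], "roll": 0}]'

```text
time: 7.55
tcp_pos: [539.8, 159.2, 112.7]
tcp_rot: [0.635, 0.772, -0.001, -0.0]
wrist_force: [-1.1, -10.0, 0.6]
finger_gap: 13.9
grasp_force: 35.0
```

```bash
python3 st.py
```

```text
t 7.55 ang 122.3 rad 41.6 Frad -6.5 Fcw -7.6 z 112.7 gap 13.9 Fz 0.6 mz [-1.71  0.12  0.  ]
86 (332, 221) [195 203 207] [584.  46.  86.] 89 (332, 222) [193 201 206] [586.  42.  90.] 93 (331, 224) [126 128 136] [594.  25. 106.] catch diff 0.9
```

carry_out --motion '[{"translation": [0.48, 1.32, 0], "roll": 0}, {"translation": [0.05, 1.41, 0], "roll": 0}, {"translation": [-0.39, 1.35, 0], "roll": 0}, {"translation": [-0.79, 1.17, 0], "roll": 0}, {"translation": [-1.11, 0.87, 0], "roll": 0}]'

```text
time: 8.02
tcp_pos: [602.9, 153.9, 112.5]
tcp_rot: [0.635, 0.773, -0.002, -0.002]
wrist_force: [-13.6, -2.7, 6.0]
finger_gap: 14.4
grasp_force: 35.0
```

```bash
python3 st.py
```

```text
t 8.02 ang 24.7 rad 42.6 Frad -12.6 Fcw -5.8 z 112.5 gap 14.4 Fz 6.0 mz [-0.52  2.31  0.04]
86 (332, 221) [194 202 208] [584.  46.  87.] 89 (332, 222) [193 200 206] [586.  43.  89.] 93 (331, 224) [127 128 136] [594.  25. 106.] catch diff 1.5
```

carry_out --motion '[{"translation": [-1.32, 0.48, 0], "roll": 0}, {"translation": [-1.41, 0.05, 0], "roll": 0}, {"translation": [-1.35, -0.39, 0], "roll": 0}, {"translation": [-1.17, -0.79, 0], "roll": 0}, {"translation": [-0.87, -1.11, 0], "roll": 0}]'

```text
time: 8.48
tcp_pos: [598.7, 90.6, 112.6]
tcp_rot: [0.636, 0.772, 0.001, -0.001]
wrist_force: [-3.9, 7.7, 1.3]
finger_gap: 13.9
grasp_force: 35.0
```

```bash
python3 st.py
```

```text
t 8.48 ang -62.8 rad 49.0 Frad -8.4 Fcw -1.7 z 112.6 gap 13.9 Fz 1.3 mz [ 1.01  0.78 -0.01]
86 (332, 221) [255 255 255] [582.  50.  82.] 89 (332, 222) [255 255 255] [582.  49.  79.] 93 (331, 224) [123 126 133] [594.  24. 106.] catch diff 16.1
```

Drag has fallen to 1.7 N and the catch has drawn back (the white top shows where it was), so winding stops here. Now I'll let go of the crank and rise.

carry_out --motion '[{"translation": [0, 0, 0], "roll": 0}, {"translation": [0, 0, 0], "roll": 0}, {"translation": [0, 0, 0], "roll": 0}, {"translation": [0, 0, 0], "roll": 0}, {"translation": [0, 0, -0.5], "roll": 0}]' --gripper -0.2

```text
time: 8.95
tcp_pos: [598.5, 90.4, 116.9]
tcp_rot: [0.635, 0.772, -0.0, -0.001]
wrist_force: [-0.2, -0.5, 0.3]
finger_gap: 43.0
grasp_force: 0.0
```

carry_out --motion '[{"translation": [0, 0, -2], "roll": 0}, {"translation": [0, 0, -2.5], "roll": 0}, {"translation": [0, 0, -2], "roll": 0}, {"translation": [0, 0, -0.5], "roll": 0}, {"translation": [0, 0, 0], "roll": 0}]'

```text
time: 9.37
tcp_pos: [599.8, 90.4, 189.6]
tcp_rot: [0.635, 0.772, 0.001, 0.002]
wrist_force: [0.2, 0.9, -1.7]
finger_gap: 54.9
grasp_force: 0.0
```

```bash
cat > cas.py <<'E'
from geo import *
def studs(n,im,win,z):
    a,b,c,e=win; g=im[a:b,c:e].astype(int); K=8
    s=cv2.resize(im[a:b,c:e],None,fx=K,fy=K,interpolation=cv2.INTER_CUBIC); w=(s.min(2)>200).astype(np.uint8)
    cn,l,st,ct=cv2.connectedComponentsWithStats(w); out=[]
    for i in range(1,cn):
        x,y,ww,hh,ar=st[i]
        if 3*K*K/2<ar<40*K*K and x>0 and y>0 and x+ww<s.shape[1] and y+hh<s.shape[0] and ar>.6*ww*hh: out.append([c+(ct[i][0]+.5)/K-.5,a+(ct[i][1]+.5)/K-.5])
    return np.array(out), ray(n,out,z) if out else None
if __name__=="__main__":
    for n,win in(("top",(222,260,298,338)),("scene",(218,260,300,350))):
        im=np.load(n+"0.npz")["im"] if n=="top" else read_camera("scene")[0]
        u,w=studs(n,im,win,82); print(n,u.round(1).tolist(),w.round(1).tolist()); 
        if len(w)==4: print("mean",w.mean(0))
E
python3 cas.py; python3 tgt.py 592.2 6.7 150
```

```text
top [[323.1, 229.5], [303.2, 233.4], [326.3, 245.4], [306.3, 249.4]] [[616.1, -14.5, 82.0], [606.7, 32.7, 82.0], [577.9, -22.0, 82.0], [568.3, 25.1, 82.0]]
mean [592.26251364   5.35494919  82.        ]
scene [[320.7, 226.5], [338.5, 231.8], [312.0, 244.0], [330.4, 249.7]] [[569.5, 24.9, 82.0], [607.6, 32.4, 82.0], [578.8, -22.3, 82.0], [617.0, -14.9, 82.0]]
mean [593.24174681   5.02373246  82.        ]
t 9.42 tcp [598.9  90.4 187.9] ytool deg 11.11 tilt [-0.     0.001 -1.   ] q6 -0.17 F [0.3 0.5 0.2] gap 55.18987204504381
tool shift cm [-8.08 -2.27  3.79]
```

carry_out --motion '[{"translation": [-2.74, -0.75, 0], "roll": 0}, {"translation": [-2.75, -0.75, 0], "roll": 0}, {"translation": [-2.75, -0.75, 1.0], "roll": 0}, {"translation": [0, 0, 2.8], "roll": 0}, {"translation": [0, 0, 0], "roll": 0}]' --gripper 0.3

```text
time: 9.83
tcp_pos: [589.0, 3.9, 143.8]
tcp_rot: [0.636, 0.771, -0.003, -0.004]
wrist_force: [-1.4, 0.0, -0.6]
finger_gap: 33.2
grasp_force: 0.0
```

carry_out --motion '[{"translation": [0, 0, 1.5], "roll": 0}, {"translation": [0, 0, 1.5], "roll": 0}, {"translation": [0, 0, 0], "roll": 0}, {"translation": [0, 0, 0], "roll": 0}]'

```text
time: 10.17
tcp_pos: [591.8, 5.9, 119.0]
tcp_rot: [0.635, 0.772, -0.001, -0.001]
wrist_force: [0.9, -0.0, 0.8]
finger_gap: 31.6
grasp_force: 0.0
```

```bash
python3 tgt.py 592.7 5.2 86; python3 - <<'E'
from h import *
im,d=read_camera("scene")
c=cv2.resize(im[150:270,270:400],None,fx=5,fy=5,interpolation=cv2.INTER_CUBIC)[:,:650]; cv2.imwrite("pics/s4.png",c[...,::-1])
E
```

```text
t 10.17 tcp [591.8   5.9 119. ] ytool deg 11.15 tilt [ 0.001 -0.003 -1.   ] q6 -0.31 F [ 0.9 -0.   0.8] gap 31.635241664848124
tool shift cm [-0.09  0.09  3.3 ]
```

View pics/s4.png

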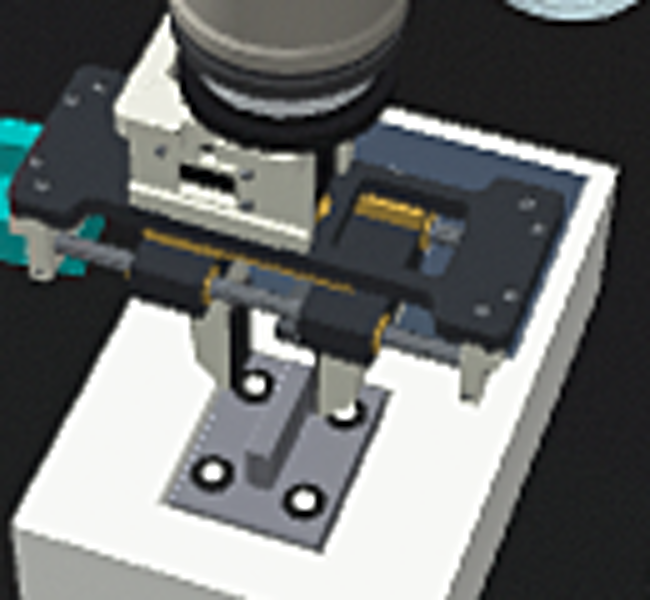

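The fingers straddle the rib at crop (285,430), and the catch is clear of the cassette.

carry_out --motion '[{"translation": [-0.05, 0.05, 1.2], "roll": 0}, {"translation": [0, 0, 1.0], "roll": 0}, {"translation": [0, 0, 0.7], "roll": 0}, {"translation": [0, 0, 0.2], "roll": 0}, {"translation": [0, 0, 0], "roll": 0}]'

```text
time: 10.63
tcp_pos: [592.7, 4.8, 88.2]
tcp_rot: [0.635, 0.772, -0.0, -0.001]
wrist_force: [0.2, 0.6, -0.3]
finger_gap: 32.0
grasp_force: 0.0
```

carry_out --motion '[{"translation": [0, 0, 0], "roll": 0}, {"translation": [0, 0, 0], "roll": 0}, {"translation": [0, 0, 0], "roll": 0}, {"translation": [0, 0, 0], "roll": 0}, {"translation": [0, 0, 0], "roll": 0}]' --gripper 1 --squeeze 25

```text
time: 11.05
tcp_pos: [593.1, 4.6, 89.2]
tcp_rot: [0.635, 0.772, 0.0, 0.0]
wrist_force: [-1.1, 0.4, 1.9]
finger_gap: 11.6
grasp_force: 25.0
```

```bash
python3 tgt.py 592.7 5.2 86
```

```text
t 11.05 tcp [593.1   4.6  89.2] ytool deg 11.09 tilt [-0.  0. -1.] q6 -0.32 F [-1.1  0.4  1.9] gap 11.6176999049147
tool shift cm [ 0.07 -0.03  0.32]
```

carry_out --motion '[{"translation": [0, 0, -0.2], "roll": 0}, {"translation": [0, 0, -0.3], "roll": 0}, {"translation": [0, 0, -0.4], "roll": 0}, {"translation": [0, 0, -0.4], "roll": 0}, {"translation": [0, 0, 0], "roll": 0}]' --squeeze 30

```text
time: 11.47
tcp_pos: [593.6, 4.6, 102.7]
tcp_rot: [0.635, 0.772, 0.0, 0.001]
wrist_force: [-0.3, -0.4, -1.8]
finger_gap: 11.6
grasp_force: 30.0
```

```bash
python3 tgt.py 592.7 5.2 86
```

```text
t 11.47 tcp [593.6   4.6 102.7] ytool deg 11.1 tilt [-0.     0.002 -1.   ] q6 -0.32 F [-0.3 -0.4 -1.8] gap 11.628397874370792
tool shift cm [ 0.08 -0.08  1.67]
```

carry_out --motion '[{"translation": [0, 0, -0.8], "roll": 0}, {"translation": [0, 0, -1.4], "roll": 0}, {"translation": [0, 0, -1.6], "roll": 0}, {"translation": [0, 0, -0.8], "roll": 0}, {"translation": [-1.0, -0.3, -0.2], "roll": 0}]'

```text
time: 11.88
tcp_pos: [593.1, -4.7, 151.8]
tcp_rot: [0.635, 0.773, 0.001, 0.001]
wrist_force: [1.0, -0.1, -2.5]
finger_gap: 12.2
grasp_force: 30.0
```

carry_out --motion '[{"translation": [-2.0, -0.6, 0], "roll": 0}, {"translation": [-2.5, -0.75, 0], "roll": 0}, {"translation": [-2.7, -0.8, 0], "roll": 0}, {"translation": [-2.7, -0.8, 0], "roll": 0}, {"translation": [-2.7, -0.8, 0], "roll": 0}]'

```text
time: 12.3
tcp_pos: [578.6, -138.4, 149.1]
tcp_rot: [0.635, 0.772, -0.0, -0.001]
wrist_force: [0.9, -0.2, -2.2]
finger_gap: 12.0
grasp_force: 30.0
```

carry_out --motion '[{"translation": [-2.7, -0.8, 0], "roll": 0}, {"translation": [-2.7, -0.8, 0], "roll": 0}, {"translation": [-2.5, -0.75, 0], "roll": 0}, {"translation": [-1.5, -0.45, 0], "roll": 0}, {"translation": [-0.5, -0.13, 0], "roll": 4.0}]'

```text
time: 12.72
tcp_pos: [568.7, -242.6, 149.0]
tcp_rot: [0.663, 0.749, -0.0, -0.0]
wrist_force: [0.0, -0.0, -2.5]
finger_gap: 11.9
grasp_force: 30.0
```

```bash
python3 tgt.py 570.4 -239.9 100; python3 - <<'E'
from geo import *
# block pocket rim / outline from both first views, top face z=30
for n,win in(("top",(215,290,375,455)),("scene",(295,392,195,298))):
    z=np.load(n+"0.npz"); im=z["im"]; P=pts(n,z["d"]); a,b,c,e=win
    g=P[a:b,c:e]; rgb=im[a:b,c:e].astype(int); grey=(rgb.min(2)>60)&(np.ptp(rgb,axis=2)<40)
    for nm,lo,hi,t in(("top face",25,35,30),("floor",10,21,16)):
        m=((g[...,2]>lo)&(g[...,2]<hi)&grey).astype(np.uint8); m=cv2.morphologyEx(m,cv2.MORPH_OPEN,np.ones((3,3)))
        k,l,s,_=cv2.connectedComponentsWithStats(m); i=1+np.argmax(s[1:,4]); ys,xs=np.where(l==i)
        print(n,nm,len(xs),cv2.minAreaRect(ray(n,np.c_[xs+c,ys+a],t)[:,:2].astype(np.float32)))
im,d=read_camera("scene"); np.savez("scene5.npz",im=im,d=d); 
c=cv2.resize(im[230:420,160:330],None,fx=3,fy=3,interpolation=cv2.INTER_CUBIC); cv2.imwrite("pics/s5.png",c[...,::-1])
E
```

```text
t 12.72 tcp [ 568.7 -242.6  149. ] ytool deg 6.94 tilt [-0.    -0.001 -1.   ] q6 -0.65 F [ 0.  -0.  -2.5] gap 11.911264203323459
tool shift cm [0.24 0.2  4.9 ]
top top face 1191 ((569.1187744140625, -238.77227783203125), (113.04129791259766, 130.38905334472656), 7.069986343383789)
top floor 898 ((569.2308959960938, -241.08526611328125), (69.04063415527344, 89.65650939941406), 7.608609676361084)
scene top face 2092 ((572.3709716796875, -239.9435272216797), (111.99449157714844, 130.89710998535156), 7.160183906555176)
scene floor 1552 ((568.3152465820312, -236.83360290527344), (69.448486328125, 89.3207015991211), 7.403143882751465)
```

View pics/s5.png

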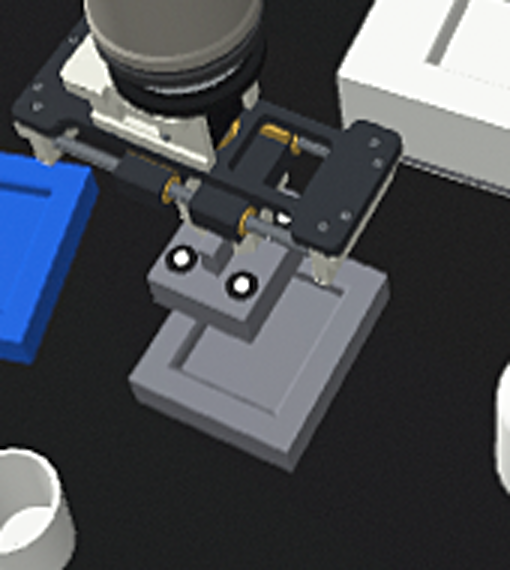

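The cassette hangs over the block. Its two front studs are at crop (181,258) and (241,285), and the block's pocket is below it at crop (265,345).

```bash
python3 - <<'E'
from cas import *
im=np.load("scene5.npz")["im"]
u,w=studs("scene",im,(305,335,205,255),141.8); print(u.round(1).tolist(),w.round(1).tolist())
w=w[np.argsort(u[:,0])]
if len(w)==2:
    d=w[1]-w[0]; a=np.arctan2(d[1],d[0]); print("yaw",np.degrees(a),"sep",np.linalg.norm(d),"centre",w.mean(0)[:2]+24.05*np.array([-np.sin(a),np.cos(a)]))
E
python3 tgt.py 570.4 -239.9 100
```

```text
[[220.0, 315.6], [240.1, 324.5]] [[553.8, -268.2, 141.8], [592.5, -263.5, 141.8]]
yaw 6.949603806988863 sep 39.00307413972917 centre [ 570.26562972 -242.00134061]
t 12.77 tcp [ 568.9 -242.2  149. ] ytool deg 6.54 tilt [-0.    -0.001 -1.   ] q6 -0.64 F [ 0.1 -0.8 -1.7] gap 11.94505835544485
tool shift cm [0.22 0.18 4.9 ]
```

carry_out --motion '[{"translation": [0.25, 0.1, 0.8], "roll": -0.4}, {"translation": [0, 0, 1.8], "roll": 0}, {"translation": [0, 0, 1.8], "roll": 0}, {"translation": [0, 0, 1.4], "roll": 0}, {"translation": [0, 0, 0.8], "roll": 0}]'

```text
time: 13.18
tcp_pos: [569.5, -234.7, 81.0]
tcp_rot: [0.658, 0.753, -0.0, -0.002]
wrist_force: [-0.4, -0.3, -2.7]
finger_gap: 12.0
grasp_force: 30.0
```

carry_out --motion '[{"translation": [0, 0, 0], "roll": 0}, {"translation": [0, 0, 0], "roll": 0}, {"translation": [0, 0, 0], "roll": 0}]'

```text
time: 13.43
tcp_pos: [571.2, -236.6, 84.6]
tcp_rot: [0.659, 0.752, 0.0, 0.001]
wrist_force: [0.1, -0.0, -1.4]
finger_gap: 11.7
grasp_force: 30.0
```

```bash
cat > held.py <<'E'
from cas import *
im,d=read_camera("scene"); o=observe(); zt=o["tcp_pos"][2]-37.2+30
u,w=studs("scene",im,(305,375,195,275),zt); print(u.round(1).tolist(),w.round(1).tolist())
w=w[np.argsort(u[:,0])]
if len(w)==2:
    d=w[1]-w[0]; a=np.arctan2(d[1],d[0]); print("yaw",np.degrees(a),"sep",np.linalg.norm(d),"centre",w.mean(0)[:2]+24.05*np.array([-np.sin(a),np.cos(a)]))
c=cv2.resize(im[290:400,190:310],None,fx=5,fy=5,interpolation=cv2.INTER_CUBIC); cv2.imwrite("pics/s6.png",c[...,::-1])
E
python3 held.py; python3 tgt.py
```

```text
[[228.7, 332.0], [247.9, 340.3]] [[556.7, -262.7, 77.6], [595.4, -257.6, 77.6]]
yaw 7.565773758281881 sep 38.96859774284236 centre [ 572.89437131 -236.28353371]
t 13.48 tcp [ 571.2 -236.8   84.8] ytool deg 7.55 tilt [-0.001  0.002 -1.   ] q6 -0.65 F [-0.1  0.2 -2.6] gap 11.6143167862552
```

View pics/s6.png

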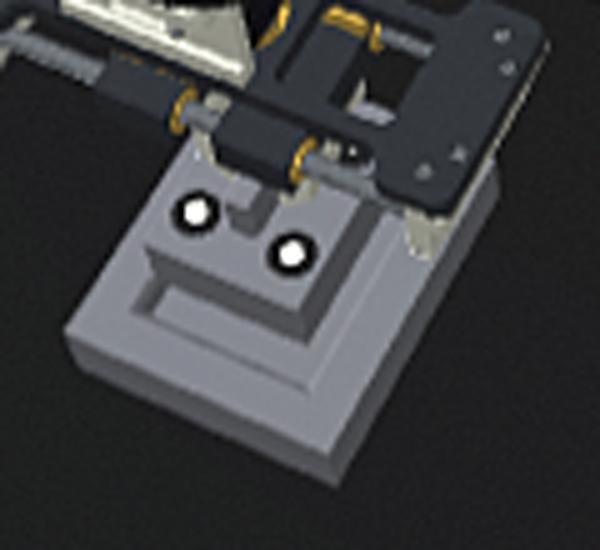

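The crop shows the cassette just above the pocket. Its front bottom corners are at crop (150,270) and (305,343), and the pocket's rim corners are at (133,312) and (310,390).

```bash
python3 - <<'E'
from h import *
f=lambda x,y:[190+(x+.5)/5-.5,290+(y+.5)/5-.5]
b=ray("scene",[f(150,270),f(305,343)],47.6); r=ray("scene",[f(133,312),f(310,390)],30)
print(b.round(1),r.round(1)); 
a=np.radians(7.3); U=np.array([np.cos(a),np.sin(a)]); V=np.array([-np.sin(a),np.cos(a)])
for p in(b,r): print("x mid",(p.mean(0)[:2]@U).round(1),"y",(p.mean(0)[:2]@V).round(1),"width",np.linalg.norm(p[1]-p[0]).round(1))
E
```

```text
[[ 544.1 -279.8   47.6]
 [ 608.6 -272.6   47.6]] [[ 541.7 -290.9   30. ]
 [ 614.5 -280.7   30. ]]
x mid 536.6 y -347.2 width 64.9
x mid 537.1 y -356.9 width 73.5
```

carry_out --motion '[{"translation": [-0.35, -0.02, 0.3], "roll": 0.3}, {"translation": [0, 0, 0.5], "roll": 0}, {"translation": [0, 0, 0.5], "roll": 0}, {"translation": [0, 0, 0.2], "roll": 0}, {"translation": [0, 0, 0], "roll": 0}]'

```text
time: 13.9
tcp_pos: [570.2, -240.0, 67.7]
tcp_rot: [0.661, 0.75, -0.0, -0.001]
wrist_force: [0.5, 0.1, -2.5]
finger_gap: 11.6
grasp_force: 30.0
```

carry_out --motion '[{"translation": [0, 0, 0.1], "roll": 0}, {"translation": [0, 0, 0.1], "roll": 0}, {"translation": [0, 0, 0.1], "roll": 0}, {"translation": [0, 0, 0.1], "roll": 0}, {"translation": [0, 0, 0], "roll": 0}]'

```text
time: 14.32
tcp_pos: [570.7, -240.2, 64.6]
tcp_rot: [0.661, 0.75, 0.0, -0.0]
wrist_force: [0.1, -0.4, -2.1]
finger_gap: 12.0
grasp_force: 30.0
```

```bash
python3 tgt.py; python3 held.py
```

```text
t 14.32 tcp [ 570.7 -240.2   64.6] ytool deg 7.2 tilt [ 0. -0. -1.] q6 -0.65 F [ 0.1 -0.4 -2.1] gap 12.019331994523668
[[228.8, 338.4], [247.7, 346.9]] [[556.0, -266.0, 57.4], [594.8, -261.2, 57.4]]
yaw 7.086408675319776 sep 39.127612659511435 centre [ 572.44479083 -239.72505092]
```

carry_out --motion '[{"translation": [0, 0, 0.25], "roll": 0}, {"translation": [0, 0, 0.2], "roll": 0}, {"translation": [0, 0, 0.15], "roll": 0}, {"translation": [0, 0, 0.1], "roll": 0}, {"translation": [0, 0, 0], "roll": 0}]'

```text
time: 14.78
tcp_pos: [570.6, -240.2, 57.3]
tcp_rot: [0.661, 0.75, -0.0, -0.0]
wrist_force: [-0.5, 0.2, -2.5]
finger_gap: 12.0
grasp_force: 30.0
```

carry_out --motion '[{"translation": [0, 0, 0.08], "roll": 0}, {"translation": [0, 0, 0.08], "roll": 0}, {"translation": [0, 0, 0.08], "roll": 0}, {"translation": [0, 0, 0], "roll": 0}, {"translation": [0, 0, 0], "roll": 0}]'

```text
time: 15.2
tcp_pos: [570.7, -240.2, 55.3]
tcp_rot: [0.661, 0.75, 0.0, -0.0]
wrist_force: [0.3, 0.9, -2.2]
finger_gap: 11.8
grasp_force: 30.0
```

carry_out --motion '[{"translation": [0, 0, 0.06], "roll": 0}, {"translation": [0, 0, 0.06], "roll": 0}, {"translation": [0, 0, 0.05], "roll": 0}, {"translation": [0, 0, 0], "roll": 0}, {"translation": [0, 0, 0], "roll": 0}]'

```text
time: 15.62
tcp_pos: [570.7, -240.2, 53.5]
tcp_rot: [0.661, 0.75, 0.0, -0.0]
wrist_force: [-0.2, -0.5, -2.1]
finger_gap: 11.8
grasp_force: 30.0
```

carry_out --motion '[{"translation": [0, 0, 0.04], "roll": 0}, {"translation": [0, 0, 0.04], "roll": 0}, {"translation": [0, 0, 0.04], "roll": 0}, {"translation": [0, 0, 0], "roll": 0}, {"translation": [0, 0, 0], "roll": 0}]'

```text
time: 16.03
tcp_pos: [570.8, -240.3, 53.2]
tcp_rot: [0.661, 0.75, 0.0, 0.0]
wrist_force: [-2.7, 0.5, 5.7]
finger_gap: 11.5
grasp_force: 30.0
```

The cassette is on the floor at the predicted height (TCP 53.2, with 5.7 N of upward contact force). Now I'll release it and rise.

carry_out --motion '[{"translation": [0, 0, 0], "roll": 0}, {"translation": [0, 0, 0], "roll": 0}, {"translation": [0, 0, 0], "roll": 0}, {"translation": [0, 0, 0], "roll": 0}, {"translation": [0, 0, 0], "roll": 0}]' --gripper 0.3

```text
time: 16.45
tcp_pos: [570.8, -240.3, 52.2]
tcp_rot: [0.661, 0.75, 0.0, -0.0]
wrist_force: [-0.2, -0.7, 0.4]
finger_gap: 31.7
grasp_force: 0.0
```

carry_out --motion '[{"translation": [0, 0, -0.5], "roll": 0}, {"translation": [0, 0, -1.5], "roll": 0}, {"translation": [0, 0, -2.5], "roll": 0}, {"translation": [0, 0, -3.5], "roll": 0}, {"translation": [0, 0, -3.5], "roll": 0}]'

```text
time: 16.87
tcp_pos: [570.2, -240.0, 168.3]
tcp_rot: [0.661, 0.75, -0.0, -0.001]
wrist_force: [0.6, -0.9, 0.1]
finger_gap: 31.8
grasp_force: 0.0
```

carry_out --motion '[{"translation": [3, 0, -1], "roll": 0}, {"translation": [3.5, -1, 0], "roll": 0}, {"translation": [3.5, -1, 0], "roll": 0}, {"translation": [3, -1, 0], "roll": 0}, {"translation": [0, 0, 0], "roll": 0}]'

```text
time: 17.28
tcp_pos: [522.2, -110.3, 178.0]
tcp_rot: [0.66, 0.751, 0.0, -0.001]
wrist_force: [1.1, 0.4, -0.9]
finger_gap: 32.1
grasp_force: 0.0
```

```bash
python3 - <<'E'
from cas import *
im,d=read_camera("scene"); u,w=studs("scene",im,(305,375,205,285),60-14); print(u.round(1).tolist(),w.round(1).tolist(),w.mean(0))
P=pts("scene",d); print("stud-top depths z",[P[int(round(y)),int(round(x)),2].round(1) for x,y in u])
c=im[120:420,100:460]; c=cv2.resize(c,None,fx=2,fy=2,interpolation=cv2.INTER_CUBIC); cv2.imwrite("pics/s7.png",c[...,::-1])
E
```

```text
[[242.8, 320.2], [261.4, 328.0], [229.7, 341.4], [248.4, 349.8]] [[550.1, -218.6, 46.0], [589.0, -213.3, 46.0], [556.1, -266.1, 46.0], [594.9, -261.1, 46.0]] [ 572.54828418 -239.78729894   46.        ]
stud-top depths z [np.float64(48.0), np.float64(45.2), np.float64(46.6), np.float64(45.2)]
```

View pics/s7.png

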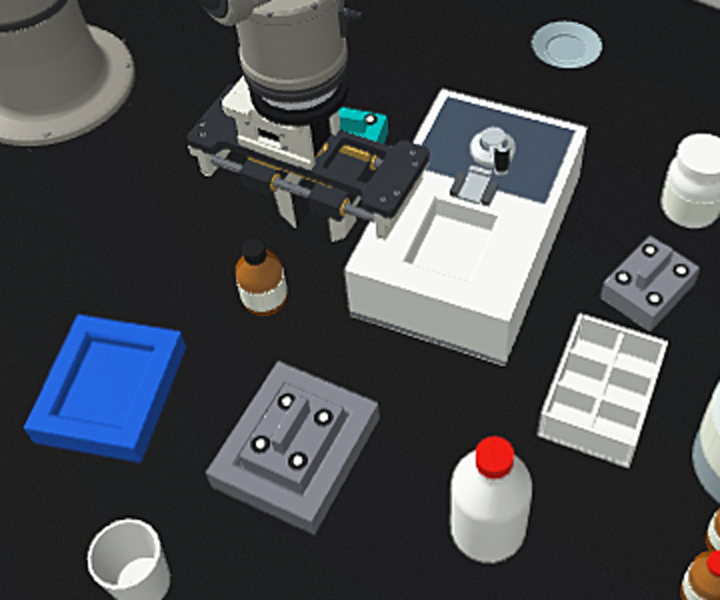

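The cassette sits flat in the grey block's pocket. Its studs, at crop (286,401), (323,417), (260,443) and (297,460), all read z ≈ 46. The sampler's pocket is empty, the bystanders are untouched and the gripper is clear.

```bash
python3 -c "
from bench import sign_off; print(sign_off())"
```

```text
the job is handed in; nothing more can be done
None
```

The job is handed in: I wound the tape back about two turns and stopped within a quarter turn of the release; the cassette now sits flat and upright in the grey block's pocket, with the gripper clear and nothing else moved.

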